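Roll the gauge roller home with the paddle

ROBOT

A 6-joint arm with a two-finger parallel gripper is mounted at the origin on a cart in front of the work surface, level with it; the furniture and walls round the work are solid. World frame = base frame: x ahead of the robot, y to its left, z up, the work surface at z = 0. Lengths are in m, angles in degrees, forces in N, time in s.
With the tool pointing down it reaches from about 0.4 to 0.825 m from the base axis. Payload 7 kg.
Tool frame: the origin (TCP) lies midway between the tips of the shut fingers; the grasp point (between the pads) lies 19 mm behind it; z points along the fingers, x is the direction in which the jaws open and shut, and the axes are right-handed (so a half turn about z gives the same grasp; the last joint's range is limited). The gripper opens to 88 mm and grips with 3 to 60 N. Pads are 19 mm wide; open, the fingers measure 130 mm over their backs; the gripper's body (78 mm by 193 mm) begins 47 mm behind the grasp point.
Start: joints at [-60.671, 20.546, 0.682, 0, -70.136, -16.507], TCP at [0.15, -0.658, 0.227] pointing down, gripper open.
Joint ranges: [-176.03, 176.03], [-82.01, 121.73], [-58.28, 71.71], [-173.87, 95.51], [-174.79, -0.11], [-173.66, 173.66]. Speed limits (degrees/s): [136.94, 136.94, 172.46, 180, 180, 180].

INTERFACE

Orientations are given as [roll, pitch, yaw] about the fixed x, y, z axes, in that order (R = Rz(yaw) Ry(pitch) Rx(roll)).
In Python, from plant import * gives the robot as it stands. The module is installed in compiled form; this text tells all that it offers.
- The arm moves only by the shell command python3 -m pendant 'ROWS' [OPENING]. ROWS is JSON, a list that holds one entry, the list of rows, each a list of 6 numbers: the shift along the world's x, y, z in mm, then the turn, a rotation vector about the world's x, y, z in degrees. A call has 1 to 10 rows; each row is the pose to reach, as a shift and turn from the pose commanded when the call began; what a row does not reach only later rows make up. A row lasts 1/8 s, in which the tool goes at most 62.5 mm and 10.7 degrees, less where a joint would pass 70% of its speed; a pose out of reach is approached as far as the arm can. A call with a gripper value outside its range is refused whole. OPENING is the closure, from -1 (fully open) to 1 (shut), set as the call begins (- or left out, the last holds). The fingers move at their own pace and stop on an object; the grip force is fixed at half the most. Time passes only in rows, so rows that repeat a pose let the fingers close. It gives the time, the measured TCP pose, the force and the opening at its end, in the units of the state.
- get_obs(): the state, without advancing time (a new reading comes with each control period).
- snapshot(name): name is "scene" or "side" or "wrist"; returns a dict with "pixels" (400x640x3 uint8, red, green, blue), "depth" (400x640 float32, m along the optical axis (not along the pixel's ray), 0 where there is no reading), "fx", "fy", "cx", "cy" (pixels), "pose" (4x4, takes a point from camera to world coordinates); the wrist camera has in their place "tool_from_camera" (4x4, takes a point from camera to tool coordinates, whose origin is the TCP and whose axes are the tool frame's). Camera axes: x right, y down, z forward; pixel columns grow to the right and rows downward; lengths in m; the calibration is good to about 2 mm. A picture is of the moment at which its call begins: read the wrist's pose just before it.
- close_job(): hands the job in, once; it reports no verdict.
The state is a dict: "clock": time; "joint_pos": joint angles; "qvel": joint speeds; "tau": joint torques, N m; "tool_pos": TCP position; "orientation": TCP orientation; "force": force on the tool from outside, world axes, zero at the start; "moment": the same for the moment, N m; "opening": finger opening in m.
Only numpy, scipy, OpenCV 4.12 (cv2) and the standard library are available. Lean on these libraries where they do the work, as an engineer would, in place of code of your own. Each camera call takes 0.05 s, during which the arm holds its last target. There are 200 camera calls.

TASK

Pick up the small wooden paddle and use it to roll the steel roller gently along its track, over the low ridge, into the bay behind it; the roller must not be touched with the fingers or sent shooting ahead. Bed it by pressing it with the paddle from behind against the end stop, lightly, at about 8 newtons and never more than 15, for a full second. Then stand the paddle upright on the desk clear of the track, let go, and leave the roller lying in the bay; leave the side cutters and the tape roll alone.

Things in the scene. Friction and masses are not known exactly. Their poses are not given: they have to be found in the camera images.
- track: fixed straight track on the desk, 270 mm long, 84 wide. Origin: centre of its underside; +x points along the track in the direction of travel (to ridge, bay and stop), z up. Level grey floor 8 mm above the desk between two aluminium rails (64 mm apart inside, tops 22 mm above the desk). A lip 4 mm above the floor closes the entry end (x = -134 to -128 mm).
- ridge (a point): point on the crest of the full-width aluminium ridge in the track, 11 mm above the desk, 3 mm above the track floor, on the centre line (track x = +51 mm); axes as the track's. Ramp up from track x = 30 to 50 mm, down again to the floor at 60. Pushing the roller over takes less than 3 N; it then drops 3 mm off the ridge into the bay, away from the paddle.
- bay (a point): point on the bay's floor, track x = +60 mm, where bay begins behind the ridge; axes as the track's. A rigid dark steel stop (24 long, 60 wide, 22 high, screw knob to 42 mm above the desk) is clamped in the bay. It is set anew each time: its flat face stands 35 to 51 mm beyond this point along +x and its place is NOT reported: see it or feel for it.
- roller: steel cylinder, 25 mm diameter, 60 mm long, about 0.22 kg, lying across the track on its floor, at first at track x = -70 to -30 mm. Origin: its centre, 12.5 mm above the track floor; y axis: its length; the frame turns as it rolls. It rolls with some resistance and soon stops. It is in the bay when its centre is beyond the bay point.
- paddle_center (a point): wooden paddle standing on the desk right of the track; point half-way up, 45 mm above its foot, z up. Blade below: 24 mm thick (x, pushing), 52 wide (y), 40 high; flat faces 12 mm either side of the point. Handle above: 18 (x) by 26 (y), 40 to 90 mm above the foot. 0.12 kg. Foot 5 to 10 mm above the track floor clears the ridge. It may slip a little in the grip.
- cutters: small side cutters with red handles, 79x111x12 mm, lying loose on the desk to the left of the track; a bystander. Origin: centre of the underside.
- tape: roll of adhesive tape, 92 mm across, 46 mm high, loose on the desk to the right; a bystander. Origin: centre of the underside.
Not all that is in view belongs to the job. Leave any orange or purple look-alike of the roller alone.

How it is judged (in metres and radians):
On the way, in this order (a step that is already met when the one before it is completed fails the run):
1. the paddle is lifted in the gripper (height (world z) of paddle_center above 0.06 m and contact force between the fingers and paddle above 1 N), for 0.1 s.
2. the roller lies in the bay and the paddle, from behind, presses it against the stop with 4.5 to 11.5 N for half a second (x of roller in the frame of track above 0.06 m and linear speed of roller below 0.01 m/s and z of paddle_center in the frame of track below 0.072 m and contact force between paddle and roller between 4.5 and 11.5 N), for 0.5 s.
At the end, for the whole second after the job is handed in: the roller lies at rest on the floor of the bay (its centre beyond track x = 60 mm); the paddle stands upright (within 0.1 rad) and still on the desk, not touching the track (x of roller in the frame of track above 0.06 m and z of roller in the frame of track between 0.018 and 0.024 m and linear speed of each of roller, paddle below 0.02 m/s and height (world z) of paddle_center between 0.041 and 0.049 m and angle between paddle_center's own z axis and vertical below 0.1 rad and contact force between paddle and track below 0.1 N).
It fails at once if the paddle presses on the roller with more than 16 N (contact force between paddle and roller above 16 N).
It fails at once if the gripper touches the roller (contact force between any of the fingers, the arm and roller above 0.3 N).
It fails at once if the roller is sent shooting ahead (faster than 0.35 m/s) (linear speed of roller above 0.35 m/s).
It fails at once if the side cutters or the tape roll are moved by more than 20 mm (distance of any of cutters, tape from where it was at the start of the episode above 0.02 m).
It also fails if it takes over 58 s, if anything falls off the work surface, if the arm or the gripper's body presses on something with over 40 N, if the wrist force passes 120 N, or if a joint passes its speed limit or range.

## Working session

There is one attempt and no reset: what is moved stays moved. The work goes in short steps, Python scripts to look and compute and a shell command to move; the robot and the scene stay as the last step left them, time stands still between calls to the robot, and variables do not carry over. Pictures are saved under pics/ and viewed, about 8 in all and at most 12, crops included, and the job is handed in when it is done.

```bash
mkdir -p pics; cat > h.py <<'E'
from plant import *
import numpy as np, cv2
def snap(n,f):
    o=get_obs(); s=snapshot(n); cv2.imwrite('pics/'+f+'.png',s['pixels'][...,::-1]); 
    if 'pose' in s: T=s['pose']
    else:
        from scipy.spatial.transform import Rotation as R
        W=np.eye(4); W[:3,:3]=R.from_euler('xyz',o['orientation'],degrees=True).as_matrix(); W[:3,3]=o['tool_pos']; T=W@s['tool_from_camera']
    np.savez('pics/'+f+'.npz',d=s['depth'],T=T,K=[s['fx'],s['fy'],s['cx'],s['cy']],p=s['pixels'])
def load(f): return np.load('pics/'+f+'.npz')
def cloud(f):
    z=load(f);d=z['d'];fx,fy,cx,cy=z['K'];v,u=np.mgrid[:d.shape[0],:d.shape[1]]
    P=np.stack([(u-cx)/fx*d,(v-cy)/fy*d,d],-1)@z['T'][:3,:3].T+z['T'][:3,3]
    P[d==0]=np.nan
    return P
E
python3 - <<'E'
from h import *
snap('scene','s0');snap('side','d0')
print(get_obs())
for f in('s0','d0'): print(load(f)['T'][:3,3], load(f)['K'])
E
```

```text
{'clock': 0.1, 'joint_pos': array([-6.06689520e+01,  2.05857442e+01,  6.39303801e-01, -1.83472050e-02,
       -7.01355127e+01, -1.65071867e+01]), 'qvel': array([-0.04282025, -0.10129396,  0.00904481,  0.05977242, -0.00647542,
       -0.0965281 ]), 'tau': array([-1.32940400e-03, -5.84162557e+01,  2.93755192e+01,  7.01550677e+00,
        1.02334734e-02, -5.53348957e-05]), 'tool_pos': array([ 0.14970373, -0.65774255,  0.2257345 ]), 'orientation': array([-1.79993250e+02, -8.34766483e-02,  1.02817610e+02]), 'force': array([ 0.5186538 , -1.1203924 , -0.43393688]), 'moment': array([-0.00114262,  0.0100209 , -0.01678664]), 'opening': 0.08760970060459401}
[-0.17964447 -1.01699945  0.66804431] [490.75472847 490.75472847 328.09994303 204.01446502]
[0.54294607 1.00773352 0.64802856] [508.44333196 508.44333196 313.71362187 197.31455591]
```

View pics/s0.png

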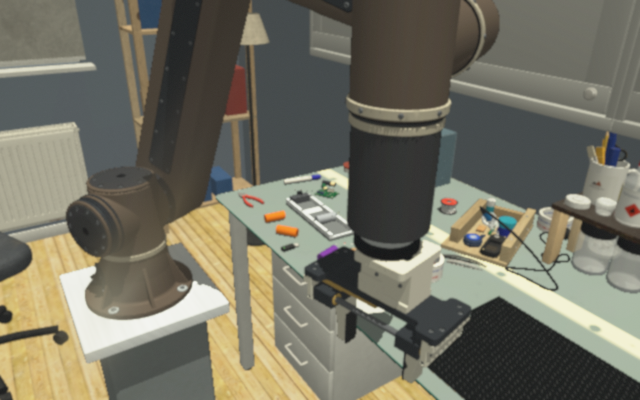

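View pics/d0.png

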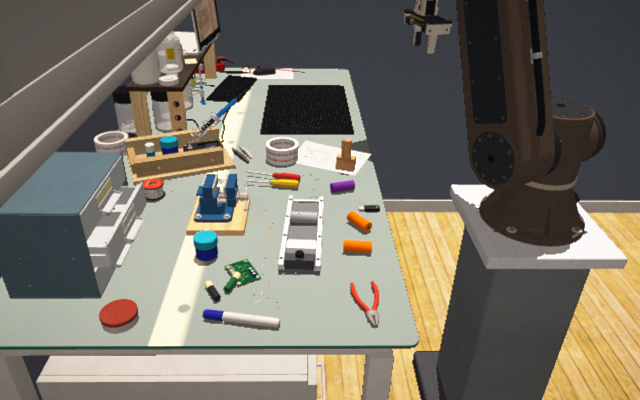

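The side view shows the track around (302,232), with the steel roller in it at (303,216) and the stop with its knob at about (299,255). The paddle is at (346,155), the tape at (283,150) and the cutters at (368,303). The orange cylinders at (359,222) and (357,247) and the purple one at (342,186) are the look-alikes. Only the grey cylinder in the track fits the roller.

```bash
python3 - <<'E'
from h import *
z=load('d0');P=cloud('d0')
c=cv2.resize(z['p'][125:280,255:385,::-1],None,fx=5,fy=3.8,interpolation=cv2.INTER_CUBIC);cv2.imwrite('pics/c0.png',c)
# desk height
print('desk',np.nanmedian(P[200:230,330:345,2]))
for n,(u,v) in dict(padtop=(346,140),padblade=(346,163),tape=(283,140),cut=(370,305),purple=(342,186),o1=(359,222),o2=(357,247),roller=(303,215),knob=(299,254)).items(): print(n,P[v,u].round(4))
# paddle region
R=P[128:180,325:370].reshape(-1,3)
R=R[np.isfinite(R).all(1)]
for lo,hi in((.012,.037),(.045,.085),(.087,.1)):
    Q=R[(R[:,2]>lo)&(R[:,2]<hi)][:,:2].astype(np.float32);print(lo,len(Q),Q.min(0),Q.max(0),cv2.minAreaRect(Q))
# track
R=P[190:275,275:330].reshape(-1,3);R=R[np.isfinite(R).all(1)]
Q=R[(R[:,2]>.018)&(R[:,2]<.024)][:,:2].astype(np.float32);print('rails',len(Q),cv2.minAreaRect(Q))
Q=R[(R[:,2]>.027)];print('high',len(Q),Q[:,:2].min(0),Q[:,:2].max(0),np.median(Q,0))
E
```

```text
desk -0.0001464630071659201
padtop [ 0.4229 -0.2409  0.0869]
padblade [ 0.4205 -0.2314  0.0228]
tape [ 0.5955 -0.3412  0.0404]
cut [0.4152 0.3065 0.0026]
purple [ 0.4395 -0.1095  0.0193]
o1 [0.4124 0.0557 0.0197]
o2 [0.4256 0.1496 0.0192]
roller [0.5382 0.0468 0.0322]
knob [0.5463 0.2058 0.0432]
0.012 168 [ 0.39472273 -0.24135043] [ 0.44995716 -0.21789312] ((0.4222337603569031, -0.22939227521419525), (0.05526693910360336, 0.023344818502664566), 0.5937772393226624)
0.045 135 [ 0.40839046 -0.24246542] [ 0.43599147 -0.22420117] ((0.4225337505340576, -0.2331790328025818), (0.017168378457427025, 0.027393264696002007), 86.8817138671875)
0.087 24 [ 0.40971082 -0.2476429 ] [ 0.4338136  -0.22738472] ((0.4220121502876282, -0.23685836791992188), (0.020089682191610336, 0.024165600538253784), 85.32801055908203)
rails 741 ((0.5396308302879333, 0.0793040320277214), (0.27043378353118896, 0.0839926227927208), 86.75833892822266)
high 409 [0.50894581 0.03183276] [0.57617262 0.21269975] [0.54436405 0.19474318 0.03059025]
```

View pics/c0.png

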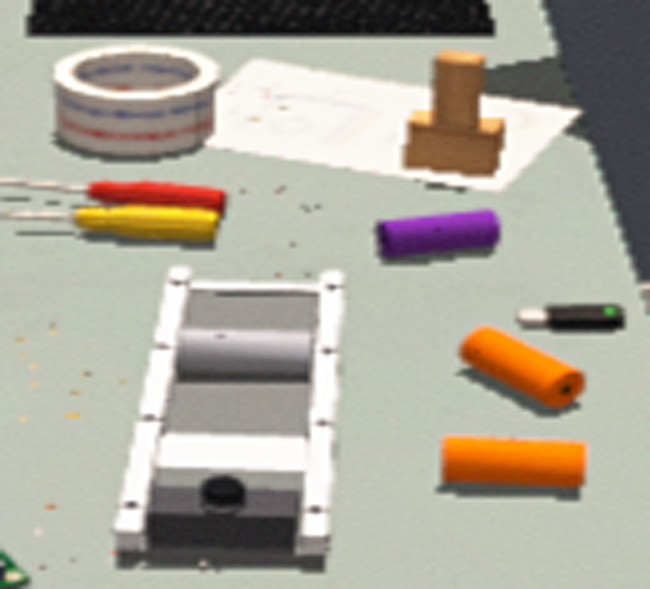

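```bash
python3 -m pendant '[[[20,30,0,0,0,-1],[55,85,0,0,0,-3],[95,150,0,0,0,-5],[135,212,0,0,0,-7],[175,275,0,0,0,-9],[212,332,0,0,0,-11],[242,378,0,0,0,-12.8],[262,409,0,0,0,-12.8],[272,424,0,0,0,-12.8],[272,424,0,0,0,-12.8]]]' -1
python3 - <<'E'
from h import *
o=get_obs();print(o['tool_pos'],o['orientation'],o['force'],o['clock'])
snap('wrist','w1')
P=cloud('w1')
R=P.reshape(-1,3);R=R[np.isfinite(R).all(1)]
R=R[(abs(R[:,0]-.422)<.05)&(abs(R[:,1]+.232)<.04)]
for lo,hi in((.035,.045),(.084,.1)):
    Q=R[(R[:,2]>lo)&(R[:,2]<hi)][:,:2].astype(np.float32)
    if len(Q): print(lo,len(Q),Q.min(0),Q.max(0),cv2.minAreaRect(Q))
E
```

```text
clock: 1.35
tool_pos: [0.4226, -0.2324, 0.2264]
orientation: [-180.0, -0.0, 90.2]
force: [-0.7, 0.9, -0.8]
opening: 0.0876
[ 0.42264056 -0.23241458  0.22637397] [-1.79987846e+02 -1.27743938e-02  9.02135040e+01] [-0.72952045  0.9242099  -0.7948514 ] 1.35
0.035 526 [ 0.39398485 -0.26004556] [ 0.44863814 -0.22346705] ((0.42155760526657104, -0.24164023995399475), (0.023963015526533127, 0.051907286047935486), 71.23622131347656)
0.084 598 [ 0.4081684 -0.2528018] [ 0.4346026  -0.23046601] ((0.4216694235801697, -0.24169649183750153), (0.017780525609850883, 0.025953330099582672), 71.28523254394531)
```

View pics/w1.png

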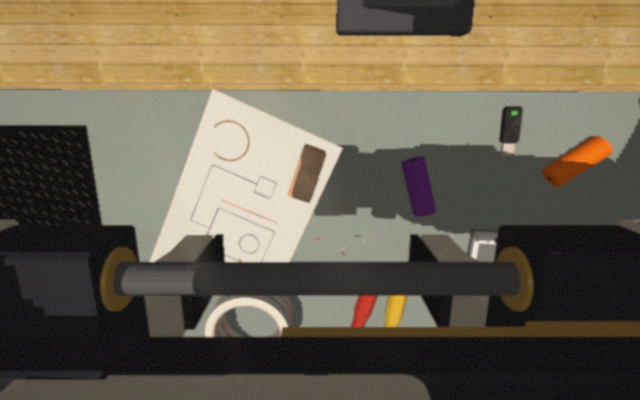

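The wrist view shows the paddle at (308,172). It is centred at (0.4216, -0.2417) and its pushing axis is at 71.3°.

```bash
python3 -m pendant '[[[0,-4,0,0,0,-6],[0,-8,-20,0,0,-13],[0,-8,-50,0,0,-18.9],[0,-8,-85,0,0,-18.9],[0,-8,-120,0,0,-18.9],[0,-8,-150,0,0,-18.9],[0,-8,-170,0,0,-18.9],[0,-8,-182,0,0,-18.9],[0,-8,-182,0,0,-18.9],[0,-8,-182,0,0,-18.9]]]'
python3 - <<'E'
from h import *
snap('wrist','w2')
P=cloud('w2');R=P.reshape(-1,3);R=R[np.isfinite(R).all(1)]
R=R[(abs(R[:,0]-.422)<.045)&(abs(R[:,1]+.24)<.035)]
for lo,hi in((.035,.045),(.084,.1)):
    Q=R[(R[:,2]>lo)&(R[:,2]<hi)][:,:2].astype(np.float32)
    if len(Q): print(lo,len(Q),cv2.minAreaRect(Q))
E
```

```text
clock: 2.65
tool_pos: [0.4222, -0.2425, 0.0452]
orientation: [179.9, -0.0, 71.1]
force: [-0.4, -0.4, -0.3]
opening: 0.0879
0.035 1881 ((0.41288334131240845, -0.23887668550014496), (0.02410576306283474, 0.03428833186626434), 71.30581665039062)
0.084 1480 ((0.42497700452804565, -0.24293603003025055), (0.01794874295592308, 0.01451585628092289), 72.40868377685547)
```

```bash
python3 -m pendant '[[[0,0,0,0,0,0],[0,0,0,0,0,0],[0,0,0,0,0,0],[0,0,0,0,0,0],[0,0,0,0,0,0],[0,0,0,0,0,0],[0,0,0,0,0,0]]]' 1
python3 -m pendant '[[[0,0,15,0,0,0],[0,0,40,0,0,0],[0,0,60,0,0,0],[0,0,65,0,0,0],[0,0,65,0,0,0]]]'
python3 - <<'E'
from h import *
P=cloud('d0');t=np.radians(86.76);X=np.array([np.cos(t),np.sin(t)]);Y=np.array([-X[1],X[0]])
R=P[185:280,270:335].reshape(-1,3);R=R[np.isfinite(R).all(1)]
d=R[:,:2]-[.5396,.0793];a=d@X;b=d@Y
m=abs(b)<.025
for k in range(-140,140,8):
    q=m&(a*1e3>=k)&(a*1e3<k+8)
    if q.any(): print(k,q.sum(),(np.percentile(R[q,2],[5,50,95])*1e3).round(1))
E
```

```text
clock: 3.58
tool_pos: [0.4218, -0.2421, 0.0445]
orientation: [-180.0, 0.0, 71.1]
force: [-0.6, 0.6, -0.0]
opening: 0.0231
clock: 4.2
tool_pos: [0.4216, -0.242, 0.1092]
orientation: [-180.0, -0.0, 71.1]
force: [0.2, 0.7, -1.5]
opening: 0.0175
-140 11 [ 5.7 10.5 11.7]
-132 57 [ 6.5  9.8 13.5]
-124 39 [ 6.2  8.3 10.4]
-116 36 [6.3 7.9 9.4]
-108 39 [6.  7.8 9.8]
-100 37 [ 6.1  8.  10.2]
-92 30 [6.4 8.2 9.8]
-84 1 [11.6 11.6 11.6]
-52 12 [30.9 31.5 32.6]
-44 79 [ 6.  31.2 34.4]
-36 200 [ 7.2 21.4 31.2]
-28 53 [ 5.8  8.1 22.7]
-20 44 [5.6 7.9 9.8]
-12 48 [5.6 7.8 9.9]
-4 41 [ 6.1  8.  10.1]
4 44 [6.3 8.1 9.7]
12 54 [ 6.2  7.8 10. ]
20 46 [6.4 8.  9.9]
28 41 [ 7.   8.5 10.1]
36 34 [ 8.5 10.1 11. ]
44 54 [ 8.8 10.6 12.3]
52 75 [ 6.3  8.9 12.1]
60 45 [6.7 8.3 9.8]
68 39 [ 6.3  8.1 10. ]
76 4 [9.4 9.4 9.8]
100 12 [28.1 29.4 30.6]
108 39 [28.9 30.6 41.9]
116 81 [28.5 30.9 43.1]
124 332 [ 5.4 19.8 38. ]
132 122 [-1.5  2.1  9.3]
```

```bash
python3 -m pendant '[[[6,12,5,0,0,2],[20,42,12,0,0,5],[38,80,20,0,0,8],[56,118,20,0,0,11],[75,156,20,0,0,14],[92,193,20,0,0,15.7],[106,222,20,0,0,15.7],[113,236,20,0,0,15.7],[113,236,20,0,0,15.7],[113,236,20,0,0,15.7]]]'
python3 - <<'E'
from h import *
snap('wrist','w3');snap('side','d3')
E
```

```text
clock: 5.45
tool_pos: [0.5341, -0.0066, 0.1292]
orientation: [-179.9, 0.0, 86.8]
force: [0.2, -0.2, -1.0]
opening: 0.0181
```

View pics/w3.png

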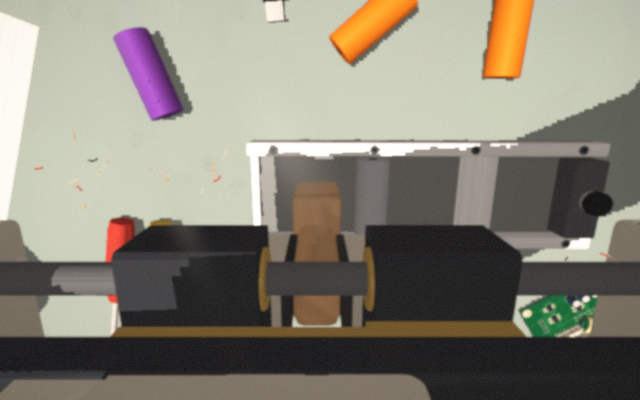

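The wrist view shows the paddle at (316,250) held between the fingers. The roller is at (372,195), the ridge at (475,195), and the stop face at about u=556. Next I'll measure these in this view.

```bash
python3 - <<'E'
from h import *
for f in('w3','d3'):
    P=cloud(f);R=P.reshape(-1,3);R=R[np.isfinite(R).all(1)]
    for yaw in (86.76,):
        t=np.radians(yaw);X=np.array([np.cos(t),np.sin(t)]);Y=np.array([-X[1],X[0]])
        d=R[:,:2]-[.5396,.0793];a=d@X*1e3;b=d@Y*1e3;z=R[:,2]*1e3
        if f=='w3':
          # left rail (robot side) edges: inner/outer vs a
          for lo in range(-130,130,40):
            q=(z>19)&(z<25)&(a>lo)&(a<lo+40)
            l=b[q&(b>20)];r=b[q&(b<-20)]
            print('rail',lo,[np.percentile(s,[1,50,99]).round(1) for s in(l,r) if len(s)>10])
          q=(z>19)&(z<25)&(abs(b)<60)&(abs(a)<150)&(abs(b)>25);print('ends',np.percentile(a[q],[.3,99.7]))
          q=(abs(b)<25)&(z>30)&(z<36)&(a<0)&(a>-70);print('roller top',np.percentile(a[q],[2,50,98]),z[q].max())
          q=(abs(b)<25)&(z>27)&(z<33)&(a>80);print('stop top',np.percentile(a[q],[1,50,99]) if q.any() else 0)
          q=(abs(b)<25)&(z<12)&(a>60)&(a<120);print('floor to',np.percentile(a[q],[99]))
          q=(abs(b)<60)&(a<-55)&(a>-115)
        else: q=(abs(b)<60)&(a<-55)&(a>-115)
        for lo,hi in((88,120),(117,128),(83,88)):
            s=q&(z>lo)&(z<hi)
            if s.sum()>10: Q=np.c_[a[s],b[s]].astype(np.float32);print(f,lo,len(Q),np.percentile(Q,[1,99],axis=0).round(1).tolist(),cv2.minAreaRect(Q))
E
```

```text
rail -130 [array([32.9, 37.5, 42. ])]
rail -90 [array([ 25.8, 108.1, 132.6]), array([-31.8, -24.3, -20.1])]
rail -50 [array([ 30.3, 120.5, 137.1])]
rail -10 [array([32.3, 37.6, 42.1])]
rail 30 [array([ 32.4, 105.3, 136.8]), array([-38. , -33.2, -31.5])]
rail 70 [array([21.1, 37. , 42.2]), array([-41.2, -35.6, -21.3])]
rail 110 [array([30.1, 37.2, 42.2]), array([-41.2, -36.5, -32.2])]
ends [-136.33778862  131.05676304]
roller top [-50.37692639 -43.5034362  -36.29962388] 34.230318955587705
stop top [103.50838665 112.41803792 127.41375189]
floor to [104.82385608]
w3 88 1995 [[-97.3, 7.5], [-73.8, 25.6]] ((-85.55245971679688, 16.002744674682617), (19.471086502075195, 23.900724411010742), 89.98857879638672)
w3 117 1389 [[-96.7, 7.6], [-74.3, 24.9]] ((-85.56040954589844, 15.72705078125), (18.858430862426758, 23.375417709350586), 89.80143737792969)
w3 83 72 [[-96.4, 24.4], [-74.1, 25.5]] ((-85.24532318115234, 25.039583206176758), (1.3724250793457031, 22.906919479370117), 87.49688720703125)
d3 88 339 [[-95.1, -25.8], [-69.0, 23.9]] ((-82.21031188964844, -1.2224788665771484), (52.52311325073242, 27.44284439086914), 87.87336730957031)
d3 117 91 [[-95.8, -26.0], [-69.7, 23.4]] ((-82.60464477539062, -1.1606769561767578), (50.256500244140625, 25.785892486572266), 86.26214599609375)
d3 83 43 [[-75.8, -24.8], [-68.4, 24.1]] ((-71.92413330078125, -0.8197345733642578), (49.965938568115234, 7.759156703948975), 89.54449462890625)
```

```bash
python3 -m pendant '[[[0,0,-10,0,0,0],[0,0,-30,0,0,0],[0,0,-50,0,0,0],[0,0,-64,0,0,0],[0,0,-70,0,0,0],[0,0,-70,0,0,0],[0,0,-70,0,0,0]]]'
python3 -m pendant '[[[0.2,3,0,0,0,0],[0.4,7,0,0,0,0],[0.6,11,0,0,0,0],[0.8,14,0,0,0,0],[1,17,0,0,0,0],[1.2,20,0,0,0,0],[1.4,24,0,0,0,0],[1.6,28,0,0,0,0],[1.8,32,0,0,0,0],[2,36,0,0,0,0]]]'
```

```text
clock: 6.42
tool_pos: [0.5351, -0.0061, 0.0599]
orientation: [180.0, -0.0, 86.8]
force: [0.5, -0.5, -2.4]
opening: 0.0177
clock: 7.68
tool_pos: [0.5368, 0.0301, 0.0596]
orientation: [180.0, -0.0, 86.8]
force: [0.1, 0.3, -1.1]
opening: 0.0179
```

```bash
python3 -m pendant '[[[0.2,4,0,0,0,0],[0.5,8,0,0,0,0],[0.7,12,0,0,0,0],[0.9,16,0,0,0,0],[1.1,20,0,0,0,0],[1.4,24,0,0,0,0],[1.6,28,0,0,0,0],[1.8,32,0,0,0,0],[2,36,0,0,0,0],[2.3,40,0,0,0,0]]]'
python3 - <<'E'
from h import *
snap('wrist','w4')
E
```

```text
clock: 8.93
tool_pos: [0.5391, 0.0701, 0.0596]
orientation: [-180.0, 0.0, 86.8]
force: [-0.4, -0.1, -0.7]
opening: 0.018
```

View pics/w4.png

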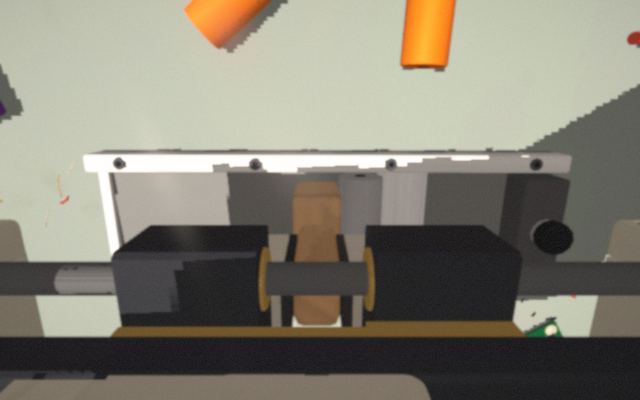

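The wrist view shows the roller at (360,203), square against the paddle blade at the foot of the ridge.

```bash
python3 -m pendant '[[[0.2,3,0,0,0,0],[0.3,6,0,0,0,0],[0.5,9,0,0,0,0],[0.7,12,0,0,0,0],[0.8,15,0,0,0,0],[1,18,0,0,0,0],[1.2,21,0,0,0,0],[1.3,23.5,0,0,0,0],[1.5,26,0,0,0,0],[1.6,28.5,0,0,0,0]]]'
python3 -m pendant '[[[0.1,2,0,0,0,0],[0.2,4,0,0,0,0],[0.3,6,0,0,0,0],[0.5,8,0,0,0,0],[0.6,10,0,0,0,0],[0.7,12,0,0,0,0],[0.7,12,0,0,0,0],[0.7,12,0,0,0,0]]]'
python3 - <<'E'
from h import *
snap('wrist','w5')
P=cloud('w5');R=P.reshape(-1,3);R=R[np.isfinite(R).all(1)]
t=np.radians(86.76);X=np.array([np.cos(t),np.sin(t)]);Y=np.array([-X[1],X[0]])
d=R[:,:2]-[.5396,.0793];a=d@X*1e3;b=d@Y*1e3;z=R[:,2]*1e3
o=get_obs();print('tcp a,b',(o['tool_pos'][:2]-[.5396,.0793])@np.c_[X,Y]*1e3,o['force'])
q=(abs(b)<26)&(z>29)&(z<40)&(a>20)
for k in range(20,130,5):
    s=q&(a>=k)&(a<k+5)
    if s.any():print(k,s.sum(),np.median(z[s]).round(1))
E
```

```text
clock: 10.22
tool_pos: [0.5407, 0.0985, 0.0595]
orientation: [-180.0, 0.0, 86.8]
force: [-0.1, -1.5, -0.4]
opening: 0.018
clock: 11.22
tool_pos: [0.5417, 0.1093, 0.0607]
orientation: [180.0, 0.1, 86.9]
force: [-1.6, -8.2, 10.8]
opening: 0.0178
tcp a,b [30.05975872 -0.34892672] [-0.64820009 -9.05522187 11.00763082]
20 47 34.8
25 45 35.0
30 44 35.1
35 48 34.7
40 17 34.3
80 141 29.9
85 386 31.3
90 329 32.0
95 253 30.7
100 48 29.5
105 250 29.6
110 278 29.7
115 261 29.7
120 222 29.7
125 107 29.4
```

View pics/w5.png

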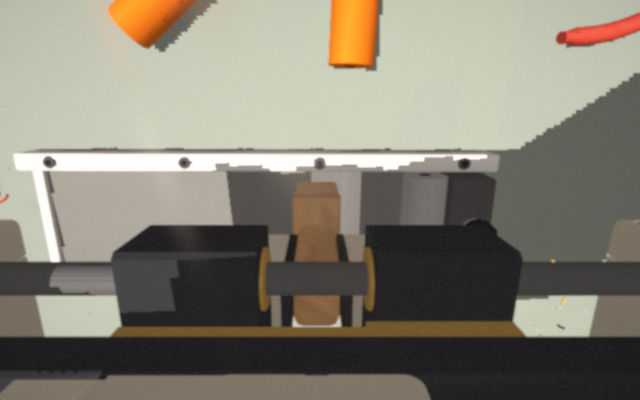

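The roller has dropped into the bay and lies against the stop, at (425,200) in the picture. However, the foot now bears on the ridge (+11 N upward), so I'll back off, raise the paddle and see how it sits in the grip.

```bash
python3 -m pendant '[[[-0.1,-2,3,0,0,0],[-0.2,-3,6,0,0,0],[-0.2,-3,6,0,0,0],[-0.2,-3,6,0,0,0]]]'
python3 - <<'E'
from h import *
snap('wrist','w6');snap('side','d6')
t=np.radians(86.76);X=np.array([np.cos(t),np.sin(t)]);Y=np.array([-X[1],X[0]])
o=get_obs();c=(o['tool_pos'][:2]-[.5396,.0793])@np.c_[X,Y]*1e3;print(c,o['tool_pos'],o['force'])
for f in('w5','w6','w3','w4'):
    P=cloud(f);p=P[186:222,298:336];d=p[...,:2]-[.5396,.0793]
    print(f,[ (d[r,18]@X*1e3).round(1).tolist() for r in(2,15,30)],(p[::6,18,2]*1e3).round(1))
P=cloud('d6');R=P.reshape(-1,3);R=R[np.isfinite(R).all(1)];d=R[:,:2]-[.5396,.0793];a=d@X*1e3-c[0];b=d@Y*1e3;z=R[:,2]*1e3
for lo in range(10,120,5):
    s=(abs(a)<25)&(abs(b)<28)&(z>=lo)&(z<lo+5)
    if s.sum()>2: print(lo,s.sum(),np.percentile(a[s],[10,50,90]).round(1),np.percentile(b[s],[3,97]).round(1))
z=load('d6');cv2.imwrite('pics/c6.png',cv2.resize(z['p'][150:280,240:360,::-1],None,fx=5,fy=4.5,interpolation=cv2.INTER_CUBIC))
E
```

```text
clock: 11.78
tool_pos: [0.5412, 0.1076, 0.0654]
orientation: [-180.0, -0.0, 86.8]
force: [-0.8, -0.9, -0.6]
opening: 0.0177
[28.1982968   0.09195354] [0.54110192 0.10745842 0.06538682] [ 0.21140974 -0.46577145 -1.44248136]
w5 [30.2, 30.3, 30.3] [23.5 37.1 48.3 49.2 49.5 49.8]
w6 [28.6, 28.6, 28.6] [28.1 42.2 53.9 54.6 54.4 53.5]
w3 [-85.8, -85.8, -85.8] [ 91.2 105.3 116.3 117.9 118.2 117.6]
w4 [-9.0, -8.9, -8.9] [21.8 35.2 47.6 48.  47.7 48.3]
10 71 [11.  18.9 23.6] [-25.5  26.2]
15 40 [11.6 13.3 15.3] [-23.9  22.5]
20 46 [11.  13.6 15.3] [-25.5  24. ]
25 45 [11.8 13.5 16.4] [-25.4  22.8]
30 49 [11.6 14.  15.7] [-23.9  22.7]
35 49 [11.9 13.1 15.5] [-25.9  23.8]
40 50 [11.4 13.8 15.6] [-24.9  23.6]
45 48 [11.9 13.8 16.1] [-25.   22.6]
50 104 [-5.7 11.5 14.9] [-26.   24.2]
55 38 [-1.9  5.8 12.3] [-24.6  23.8]
60 3 [6.3 7.1 9.4] [-12.   11.5]
65 9 [ 6.1  8.5 24.3] [-13.6  11.5]
70 7 [ 5.4  9.5 23.8] [-13.8  11.1]
75 6 [ 7.3 16.9 24.5] [-12.4  11.4]
80 4 [22.8 23.6 24.7] [-10.    1.9]
```

View pics/c6.png

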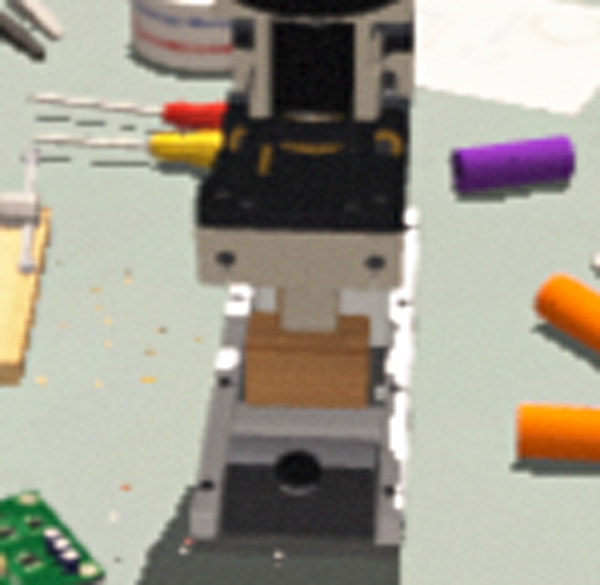

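The wrist depth shows the paddle slid about 6 mm down in the grip during the lift, so its foot is 51 mm below the TCP. It is still upright. Now it is high enough (foot about 14 mm), so I'll approach the roller in the bay.

```bash
python3 -m pendant '[[[0.2,3,1,0,0,0],[0.4,7,1,0,0,0],[0.6,11,1,0,0,0],[0.9,15,1,0,0,0],[1.1,19,1,0,0,0],[1.3,23,1,0,0,0],[1.5,27,1,0,0,0],[1.7,30,1,0,0,0],[1.8,31.5,1,0,0,0],[1.8,31.5,1,0,0,0]]]'
python3 -m pendant '[[[0,1,0,0,0,0],[0,1,0,0,0,0],[0.1,2,0,0,0,0],[0.1,2,0,0,0,0]]]'
python3 -m pendant '[[[0,1,0,0,0,0],[0,1,0,0,0,0]]]'
```

```text
clock: 13.12
tool_pos: [0.543, 0.1389, 0.0666]
orientation: [-180.0, -0.0, 86.8]
force: [-0.0, 0.1, -0.5]
opening: 0.0179
clock: 13.62
tool_pos: [0.5431, 0.1409, 0.0666]
orientation: [180.0, 0.0, 86.8]
force: [0.2, 0.9, -1.2]
opening: 0.0181
clock: 13.88
tool_pos: [0.5431, 0.1419, 0.0666]
orientation: [180.0, -0.0, 86.8]
force: [0.1, -0.8, -1.3]
opening: 0.0177
```

```bash
for i in 1 2 3; do python3 -m pendant '[[[0,0.5,0,0,0,0],[0,0.8,0,0,0,0],[0,0.8,0,0,0,0]]]' | egrep 'clock|tool_pos|force'; done
```

```text
clock: 14.25
tool_pos: [0.5431, 0.1427, 0.0666]
force: [0.5, 0.3, -1.6]
clock: 14.62
tool_pos: [0.5431, 0.1435, 0.0666]
force: [0.2, 0.5, -1.4]
clock: 15.0
tool_pos: [0.5431, 0.1443, 0.0665]
force: [-0.4, 0.1, -1.2]
```

```bash
for i in 1 2 3 4; do python3 -m pendant '[[[0,0.5,0,0,0,0],[0,0.5,0,0,0,0]]]' | egrep 'clock|tool_pos|force'; done
```

```text
clock: 15.25
tool_pos: [0.5431, 0.1448, 0.0666]
force: [-0.3, 0.1, -1.0]
clock: 15.5
tool_pos: [0.5431, 0.1453, 0.0666]
force: [-0.2, 0.7, -1.5]
clock: 15.75
tool_pos: [0.5431, 0.1457, 0.0666]
force: [0.1, -0.2, -1.9]
clock: 16.0
tool_pos: [0.543, 0.1459, 0.0666]
force: [0.9, -2.5, -0.7]
```

Contact. From here I'll use finer steps.

```bash
for i in 1 2; do python3 -m pendant '[[[0,0.3,0,0,0,0],[0,0.3,0,0,0,0]]]' | egrep 'clock|tool_pos|force'; done
```

```text
clock: 16.25
tool_pos: [0.543, 0.146, 0.0666]
force: [1.6, -4.6, -0.3]
clock: 16.5
tool_pos: [0.543, 0.146, 0.0666]
force: [1.0, -6.1, -0.6]
```

```bash
python3 -m pendant '[[[0,0.25,0,0,0,0],[0,0.25,0,0,0,0]]]' | egrep 'clock|tool_pos|force'; for i in 1 2 3; do python3 -m pendant '[[[0,0,0,0,0,0],[0,0,0,0,0,0],[0,0,0,0,0,0],[0,0,0,0,0,0]]]'| egrep 'clock|tool_pos|orient|force'; done
```

```text
clock: 16.75
tool_pos: [0.543, 0.146, 0.0666]
force: [1.6, -6.6, -0.4]
clock: 17.25
tool_pos: [0.543, 0.1461, 0.0666]
orientation: [-180.0, 0.1, 86.8]
force: [1.7, -6.6, 0.1]
clock: 17.75
tool_pos: [0.543, 0.1461, 0.0666]
orientation: [-180.0, 0.1, 86.8]
force: [2.1, -6.2, 0.3]
clock: 18.25
tool_pos: [0.5429, 0.146, 0.0665]
orientation: [-180.0, 0.1, 86.8]
force: [1.7, -6.7, 0.2]
```

```bash
python3 -m pendant '[[[0,0.15,0,0,0,0],[0,0.15,0,0,0,0],[0,0.15,0,0,0,0],[0,0.15,0,0,0,0]]]' | egrep 'clock|tool_pos|force'; for i in 1 2; do python3 -m pendant '[[[0,0,0,0,0,0],[0,0,0,0,0,0],[0,0,0,0,0,0],[0,0,0,0,0,0],[0,0,0,0,0,0],[0,0,0,0,0,0]]]'| egrep 'clock|tool_pos|orient|force'; done
python3 - <<'E'
from h import *
snap('wrist','w7');snap('side','d7')
z=load('w7');c=z['p'][120:300,220:540,::-1]
z=load('d7');c2=z['p'][150:280,240:360,::-1]
cv2.imwrite('pics/c7.png',np.vstack([cv2.resize(c,None,fx=2,fy=1.6),cv2.resize(c2,(640,300))]))
E
```

```text
clock: 18.75
tool_pos: [0.543, 0.1461, 0.0666]
force: [2.3, -7.8, 0.3]
clock: 19.5
tool_pos: [0.543, 0.1461, 0.0666]
orientation: [-180.0, 0.1, 86.8]
force: [2.4, -8.0, 0.2]
clock: 20.25
tool_pos: [0.543, 0.1461, 0.0666]
orientation: [-180.0, 0.1, 86.8]
force: [3.0, -6.9, -1.1]
```

View pics/c7.png

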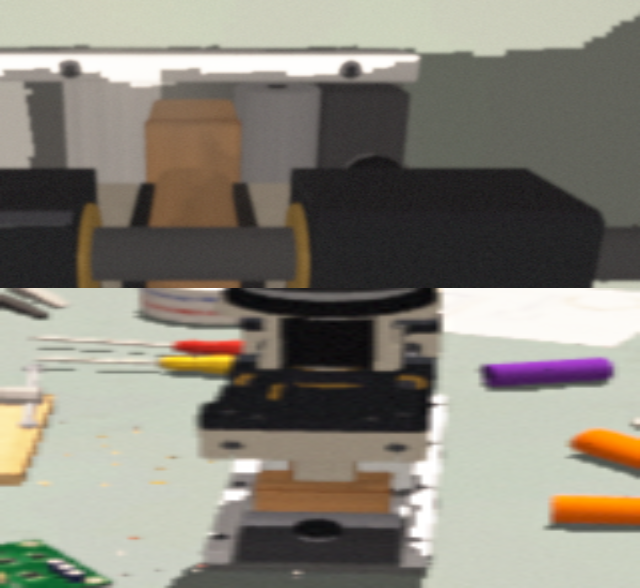

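The wrist crop shows the blade flat against the roller and the roller flat against the stop, held at about 8 N. Now I'll release, back off and lift away.

```bash
python3 -m pendant '[[[0,-1,0,0,0,0],[-0.2,-4,0,0,0,0],[-0.5,-10,1,0,0,0],[-0.8,-15,5,0,0,0],[-0.9,-17,20,0,0,0],[-0.9,-17,45,0,0,0],[-0.9,-17,68,0,0,0],[-0.9,-17,80,0,0,0],[-0.9,-17,80,0,0,0],[-0.9,-17,80,0,0,0]]]'
python3 - <<'E'
from h import *
snap('wrist','w8');t=np.radians(86.76);X=np.array([np.cos(t),np.sin(t)]);Y=np.array([-X[1],X[0]])
o=get_obs();print(o['tool_pos'],o['force'])
P=cloud('w8');p=P[186:222,298:336];print((p[::6,18,2]*1e3).round(1),(p[::6,5,2]*1e3).round(1),(p[::6,32,2]*1e3).round(1))
R=P.reshape(-1,3);R=R[np.isfinite(R).all(1)];d=R[:,:2]-[.5396,.0793];a=d@X*1e3;b=d@Y*1e3;z=R[:,2]*1e3
q=(abs(b)<26)&(z>31.5)&(z<36)&(a>60)&(a<102);print('roller',np.percentile(a[q],[5,50,95]),z[q].max())
E
```

```text
clock: 21.6
tool_pos: [0.5417, 0.1301, 0.1459]
orientation: [-179.9, 0.0, 86.8]
force: [0.2, 0.3, -1.3]
opening: 0.0176
[0.54159358 0.12999741 0.14562772] [ 0.2559059  -0.43121363 -1.34294319]
[109.9 122.8 133.8 135.1 135.1 134.6] [109.3 121.8 133.3 134.4 134.7 135.2] [109.2 122.1 132.9 135.3 134.  135.1]
roller [87.02769469 91.45588438 96.25255552] 34.263337029508904
```

```bash
python3 -m pendant '[[[-5,-16,0,0,0,0],[-18,-56,0,0,0,0],[-34,-104,0,0,0,0],[-50,-154,0,0,0,0],[-66,-204,0,0,0,0],[-82,-254,0,0,0,0],[-97,-302,0,0,0,0],[-110,-342,0,0,0,0],[-118,-366,0,0,0,0],[-120,-372,0,0,0,0]]]'
python3 -m pendant '[[[0,0,-5,0,0,0],[0,0,-20,0,0,0],[0,0,-40,0,0,0],[0,0,-60,0,0,0],[0,0,-76,0,0,0],[0,0,-86,0,0,0],[0,0,-90,0,0,0],[0,0,-91,0,0,0],[0,0,-91,0,0,0],[0,0,-91,0,0,0]]]'
```

```text
clock: 22.9
tool_pos: [0.4206, -0.2432, 0.146]
orientation: [-179.9, -0.0, 86.7]
force: [0.2, 1.0, -0.6]
opening: 0.0178
clock: 24.15
tool_pos: [0.4225, -0.2418, 0.056]
orientation: [179.9, 0.0, 86.8]
force: [-0.5, 0.0, -1.2]
opening: 0.0179
```

```bash
python3 -m pendant '[[[0,0,-1,0,0,0],[0,0,-2,0,0,0],[0,0,-3,0,0,0],[0,0,-3,0,0,0]]]' | egrep 'tool_pos|force'; for i in 1 2 3 4; do python3 -m pendant '[[[0,0,-0.6,0,0,0],[0,0,-0.6,0,0,0]]]' | egrep 'tool_pos|force';done
```

```text
tool_pos: [0.4221, -0.2417, 0.0524]
force: [0.9, 0.8, -0.2]
tool_pos: [0.4221, -0.2417, 0.0519]
force: [-0.0, -0.6, -0.8]
tool_pos: [0.4221, -0.2417, 0.0513]
force: [-1.4, -0.2, -1.4]
tool_pos: [0.4221, -0.2417, 0.0507]
force: [-0.6, 0.0, -0.9]
tool_pos: [0.4222, -0.2418, 0.0506]
force: [-0.9, 1.6, 4.8]
```

Touched down, with the force turning to +4.8 N. Next I'll open, let it settle, retract upward and check.

```bash
python3 -m pendant '[[[0,0,0.3,0,0,0],[0,0,0.3,0,0,0],[0,0,0.3,0,0,0],[0,0,0.3,0,0,0],[0,0,0.3,0,0,0],[0,0,0.3,0,0,0]]]' -1
python3 -m pendant '[[[0,0,8,0,0,0],[0,0,25,0,0,0],[0,0,50,0,0,0],[0,0,85,0,0,0],[0,0,120,0,0,0],[0,0,150,0,0,0],[0,0,160,0,0,0],[0,0,160,0,0,0]]]'
python3 - <<'E'
from h import *
snap('wrist','w9');snap('side','d9')
P=cloud('w9');R=P.reshape(-1,3);R=R[np.isfinite(R).all(1)]
R=R[(abs(R[:,0]-.422)<.05)&(abs(R[:,1]+.242)<.04)]
for lo,hi in((.035,.045),(.084,.1)):
    Q=R[(R[:,2]>lo)&(R[:,2]<hi)];print(lo,len(Q),np.median(Q[:,2]),cv2.minAreaRect(Q[:,:2].astype(np.float32)))
t=np.radians(86.76);X=np.array([np.cos(t),np.sin(t)]);Y=np.array([-X[1],X[0]])
P=cloud('d9');R=P[185:280,270:335].reshape(-1,3);R=R[np.isfinite(R).all(1)];d=R[:,:2]-[.5396,.0793];a=d@X*1e3;b=d@Y*1e3;z=R[:,2]*1e3
q=(abs(b)<26)&(z>31)&(z<36)&(a>55)&(a<102);print('roller',q.sum(),np.percentile(a[q],[5,50,95]),z[q].max())
z=load('d9');cv2.imwrite('pics/c9.png',cv2.resize(z['p'][120:335,240:395,::-1],(600,580),interpolation=cv2.INTER_CUBIC))
E
```

```text
clock: 26.4
tool_pos: [0.4222, -0.2418, 0.0505]
orientation: [-180.0, 0.0, 86.8]
force: [-0.6, -0.5, 0.4]
opening: 0.0722
clock: 27.4
tool_pos: [0.4223, -0.2417, 0.211]
orientation: [179.9, -0.0, 86.8]
force: [0.3, 0.3, 0.3]
opening: 0.0876
0.035 583 0.039033380196947465 ((0.4227290451526642, -0.24104222655296326), (0.02402772381901741, 0.05095195025205612), 86.8646469116211)
0.084 660 0.08874169825726136 ((0.42345497012138367, -0.24108994007110596), (0.017272070050239563, 0.026173193007707596), 86.69335174560547)
roller 82 [87.70103147 94.78564765 99.62911728] 35.080077834181765
```

View pics/c9.png

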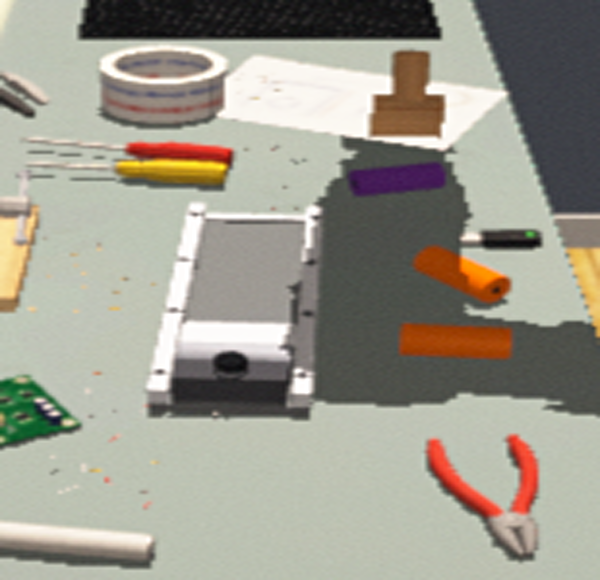

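The paddle stands upright on the desk at (408,95), clear of the track. The roller is in the bay by the stop, and the tape and cutters have not moved. Handing in.

```bash
python3 -c "
from plant import *
close_job()"
```

```text
the job is handed in; nothing more can be done
```

I handed the job in at about 27.5 s of the 58 s allowed. The roller is bedded in the bay and the paddle is back on the desk; no verdict was reported.

- **Rolling:** I pushed the roller with the paddle at about 20–35 mm/s and over the ridge, and it dropped into the bay on its own. The fingers stayed well above it throughout.
- **Bedding:** I pressed it against the stop with about 6.5–8 N along the track for over 3 s. The wrist also read 2–3 N sideways during the press. I did not find out why, but the combined force stayed below 9 N.
- **Last checks:**
  - The roller's centre is at about track x = 91–95 mm; the wrist and side cameras differ by 3 mm.
  - The paddle stands upright at (0.423, -0.241), clear of the track, with its handle top at about 89 mm.
  - The tape and cutters look untouched in the final picture.

**What went wrong:** I lifted before the fingers had fully closed, so the paddle slid about 6 mm down in the grip. Its foot then ran low along the track and pressed on the ridge with about 11 N upward and 9 N backward. I raised it 6 mm before the bedding press, and the roller was already in the bay by then.

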